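# Hold a jar over the light box for inspection

## Robot

A 6-joint arm with a two-finger parallel gripper is mounted at the origin on the work surface. World frame = base frame: x ahead of the robot, y to its left, z up, the work surface at z = 0. Lengths are in m, angles in degrees, forces in N, time in s.
With the tool pointing down it reaches from about 0.375 to 0.925 m from the base axis. Payload 5.7 kg.
Tool frame: the origin (TCP) lies at the very end of the fingers, on their centre line; the grasp point (between the pads) lies behind it (arm.hold_point_z is the z of the grasp point in the tool frame, in m); z points along the fingers, y is the line along which they close (so a half turn about z gives the same grasp; the last joint's range is limited). The gripper opens to 85 mm and grips with 20 to 120 N. Pads are 22 mm wide; open, the fingers measure 114 mm over their backs; the gripper's body (76 mm by 85 mm) begins 54 mm behind the grasp point. The pads swing forward as they close: fully open they stand 13 mm farther back than shut.
Start: joints at [-71.855, 20.558, 86.54, -0, 72.909, -6.595], TCP at [0.251, -0.545, 0.231] pointing down, gripper open.
Joint ranges: [-170.27, 170.27], [-57.76, 135], [12.27, 136.19], [-55.21, 235.2], [11.17, 155.16], [-170.74, 170.74]. Speed limits (degrees/s): [136.94, 136.94, 180, 180, 180, 180].

## Interface

Orientations are given as [roll, pitch, yaw] about the fixed x, y, z axes, in that order (R = Rz(yaw) Ry(pitch) Rx(roll)).
In Python, from workcell import arm gives the robot as it stands. The module is installed in compiled form; this text tells all that it offers.
- The arm moves only by the tool arm_command, never from a script. Its argument "increments" is a list of rows, each a list of 2 entries, a list of its own where there are three numbers: the shift along the tool's x, y, z normalised to -1 to 1, where 1 is 0.12 m, then the turn about the tool's z normalised to -1 to 1, where 1 is 45 degrees. A call has 1 to 10 rows; each row is the pose to reach, as a shift and turn from the pose commanded when the call began, along the tool's axes at that moment; what a row does not reach only later rows make up. A row lasts 1/10 s, in which the tool goes at most 50 mm and 8.59 degrees, less where a joint would pass 70% of its speed; a pose out of reach is approached as far as the arm can. A call with a number of a shift or a turn outside -1 to 1 is refused whole. A call with a gripper value outside its range is refused whole. "grip" is the opening, from 0 (shut) to 1 (fully open), set as the call begins (left out, the last holds). The fingers move at their own pace and stop on an object; "grip_force" is the grip in N (left out, the last holds). Time passes only in rows, so rows that repeat a pose let the fingers close. It gives the time, the measured TCP pose, the force, the opening and the grip force at its end, in the units of the state.
- arm.get_state(): the state, without advancing time (a new reading comes with each control period).
- arm.camera(name): name is "scene" or "side" or "wrist"; returns a dict with "frame" (480x640x3 uint8, red, green, blue), "camera_matrix" (3x3 intrinsics, pixels), "distortion" ([k1, k2, p1, p2, k3] as OpenCV has them; the pictures are not rectified), "extrinsics" (4x4, takes a point from world to camera coordinates). Camera axes: x right, y down, z forward; pixel columns grow to the right and rows downward; lengths in m; the calibration is good to about 2 mm. A picture is of the moment at which its call begins. There is no depth.
- arm.hand_in(): hands the job in; it is judged then, once.
The state is a dict: "t": time; "q": joint angles; "joint_vel": joint speeds; "tau": joint torques, N m; "tool_pos": TCP position; "eef_rot": TCP orientation; "wrist_force": force on the tool from outside, world axes, zero at the start; "wrist_torque": the same for the moment, N m; "opening": finger opening in m; "finger_force": force on a finger pad.
Only numpy, scipy, OpenCV 4.12 (cv2) and the standard library are available. Lean on these libraries where they do the work, as an engineer would, in place of code of your own. Each camera call takes 0.05 s, during which the arm holds its last target. There are 200 camera calls.

## Task

Inspect the red-lidded jar: first slide the light box's dimmer along until its grip is in line with the green mark, then draw the jar with the red lid out of the carton and bring it over the middle of the lit white panel. Tip it halfway over (about 45 degrees, any direction) with its middle about 15 cm above the panel, and finish there still holding it raised and motionless: do not put it down. Leave the dimmer at the mark and the other jars standing in the carton.

Things in the scene. Friction and masses are not known exactly. Their poses are not given: they have to be found in the camera images.
- light_box: Flat aluminium box, 240 (x) x 220 (y) x 30 mm high, fixed to the bench; it may stand on the left or the right, turned a little. Origin: centre of its underside. Its -x side (towards the robot) carries the dimmer; a white panel 155 x 190 mm fills the rest of its top.
- panel_centre (a point): Centre of the white panel, on the top face of the light box, 30 mm above the bench. Axes as the light box.
- dimmer (a joint): Slide position of the dimmer's grip, 0 to 0.100 m; grows towards the light box's +y. Friction about 1.5 N, it stays where it is left.
- dimmer_top (a point): Centre of the top of the dimmer's black grip, 84.5 mm above the bench. The grip is 28 mm (across the track, x) x 20 mm (along the track, y) x 40 mm high; it rides on a grey track 40 mm wide whose top is 44 mm above the bench, running along the light box's y, 90 mm from the box's centre on its -x side.
- level_mark: Green tab 22 (x) x 7 (y) x 5 mm, fixed on the light box beside the track, 33 mm to the +x side of the track's centre line; its y is the wanted y of the grip's centre. Origin: centre of its underside, 30 mm above the bench; axes as the light box.
- carton: Open cardboard carton 210 x 210 mm, walls 5 mm thick and 55 mm high, floor 5 mm thick, fixed, cross-divided into four cells of about 97 mm with a jar standing in each; the cell centres are 51 mm from the carton's centre in its x and y. Origin: centre of its underside.
- red_jar: Closed round glass jar with a red lid, 120 mm high: body 62 mm diameter up to 78 mm, neck 54 mm, lid 60 mm diameter from 95 to 120 mm above its foot; about 0.16 to 0.3 kg. Stands upright in one of the four cells, 5 mm above the bench, its top half above the carton's walls. Origin: centre of its underside, z along its axis towards the lid.
- red_jar_mid (a point): The middle of the red-lidded jar, on its axis 60 mm above its foot.
- white_jar_a: Jar of the same shape with a white lid, in another cell; to be left standing. Neighbouring jars stand about 103 mm apart, centre to centre.
- white_jar_b: As white_jar_a.
- white_jar_c: As white_jar_a.

How it is judged (in metres and radians):
On the way, in this order (a step that is already met when the one before it is completed fails the run):
1. the dimmer's grip is in line with the green mark (within 8 mm), the jar still standing in the carton (y of dimmer_top in the frame of level_mark between -0.008 and 0.008 m and z of red_jar in the frame of carton below 0.02 m), for 0.2 s.
2. the red-lidded jar is held by the fingers clear above the carton's walls (z of red_jar in the frame of carton above 0.06 m and contact force between the fingers and red_jar above 1 N), for 0.1 s.
At the end, for the whole second after the job is handed in: Dimmer grip within 8 mm of the green mark; the fingers hold the red-lidded jar still and clear of everything, tipped 31 to 59 degrees, its middle 10 to 20 cm above the panel and within 60 mm sideways of the panel's centre; the white-lidded jars upright in the carton (y of dimmer_top in the frame of level_mark between -0.008 and 0.008 m and angle between red_jar's own z axis and vertical between 0.54 and 1.03 rad and z of red_jar_mid in the frame of panel_centre between 0.1 and 0.2 m and horizontal distance between red_jar_mid and panel_centre below 0.06 m and contact force between the fingers and red_jar above 1 N and contact force between red_jar and light_box below 0.1 N and contact force between red_jar and carton below 0.1 N and linear speed of red_jar below 0.03 m/s and angular speed of red_jar below 0.2 rad/s and angle between each of white_jar_a, white_jar_b, white_jar_c's own z axis and vertical below 0.2 rad); the arm keeps its last pose, push and grip.
It fails at once if a white-lidded jar is lifted, knocked over or pushed more than 30 mm (distance of any of white_jar_a, white_jar_b, white_jar_c from where it was at the start of the episode above 0.03 m or angle between any of white_jar_a, white_jar_b, white_jar_c's own z axis and vertical above 0.4 rad).
It also fails if it takes over 51 s, if anything falls off the work surface, if the arm or the gripper's body presses on something with over 40 N, if the wrist force passes 120 N, or if a joint passes its speed limit or range.

## Working session

There is one attempt and no reset: what is moved stays moved. The work goes in short steps, Python scripts to look and compute and a tool call to move; the robot and the scene stay as the last step left them, time stands still between calls to the robot, and variables do not carry over. Pictures are saved under pics/ and viewed, at most 10 in all, crops included, and the job is handed in when it is done.

Besides the shell and the picture viewer there is one more tool, called after ">>>" as name(argument=value, ...) on one line, values as JSON. arm_command: Moves the arm, as the interface text tells. Its arguments: {"type":"object","properties":{"increments":{"type":"array"},"grip":{"type":"number"},"grip_force":{"type":"number"}},"required":["increments"]}

```bash
mkdir -p pics
cat > h.py <<'E'
from workcell import arm
import numpy as np, cv2
from scipy.spatial.transform import Rotation as R
def shot(n,f):
    c=arm.camera(n); cv2.imwrite(f'pics/{f}.png',c['frame'][:,:,::-1]); np.savez(f'pics/{f}.npz',**c); return c
def ray(c,px,z):
    p=cv2.undistortPoints(np.array([[px]],float),c['camera_matrix'],c['distortion'])[0,0]
    E=c['extrinsics']; d=E[:3,:3].T@np.array([p[0],p[1],1]); o=-E[:3,:3].T@E[:3,3]
    return o+d*(z-o[2])/d[2]
def proj(c,P):
    E=c['extrinsics']; return cv2.projectPoints(np.array(P,float).reshape(-1,3),cv2.Rodrigues(E[:3,:3])[0],E[:3,3],c['camera_matrix'],c['distortion'])[0][:,0]
E
python3 - <<'E'
from h import *
s=arm.get_state(); print(s,arm.hold_point_z)
a=shot('scene','s1');b=shot('side','d1');
for c in(a,b):print(-c['extrinsics'][:3,:3].T@c['extrinsics'][:3,3])
E
```

```text
{'t': 0.0, 'q': array([-7.18552098e+01,  2.05976538e+01,  8.66009632e+01, -2.72721168e-03,
        7.29083764e+01, -6.59237582e+00]), 'joint_vel': array([ 0.00682626,  0.07349196, -0.06317712, -0.05533068, -0.04150028,
        0.10226857]), 'tau': array([-8.95109224e-04, -5.27616262e+01, -2.78617752e+01, -1.01648686e-04,
        1.31865035e-02, -3.78809705e-05]), 'tool_pos': array([ 0.25085403, -0.54427138,  0.23044339]), 'eef_rot': array([-1.79893415e+02, -9.69533759e-03,  2.47379610e+01]), 'wrist_force': array([ 0.34120187,  0.05189575, -0.34588582]), 'wrist_torque': array([ 0.01331363, -0.00534854, -0.00549732]), 'finger_force': 0.0, 'opening': 0.08521468749747399} -0.0187
[1.15943826 0.264131   0.54858899]
[0.2713718  0.57844839 0.5768472 ]
```

View pics/s1.png

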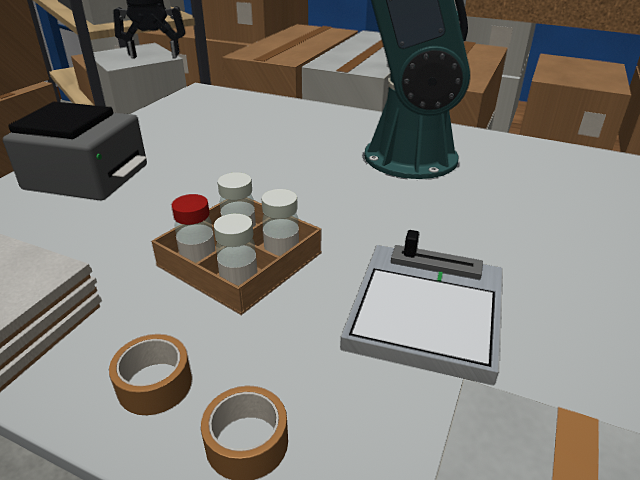

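View pics/d1.png

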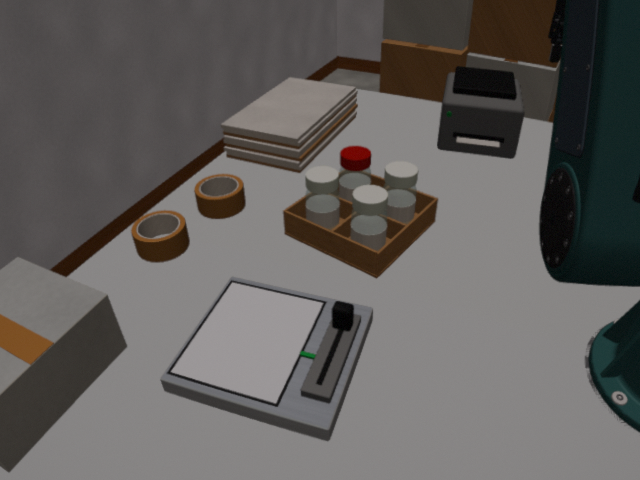

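Scene: red lid at (190,207), white lids at (235,187), (279,203), (233,229). The dimmer grip top is at (412,235), the green mark at (440,276) and the panel around (425,315). Side: red lid at (355,159), grip at (343,312), mark at (308,355).

```bash
cat > m.py <<'E'
from h import *
from scipy.optimize import least_squares
A=np.load('pics/s1.npz');B=np.load('pics/d1.npz')
def mask(c,f,box):
    h=c['frame'].astype(int);m=f(h[...,0],h[...,1],h[...,2]);k=np.zeros_like(m);x0,y0,x1,y1=box;k[y0:y1,x0:x1]=1
    m=(m&k).astype(np.uint8); n,l,st,ce=cv2.connectedComponentsWithStats(m); i=1+np.argmax(st[1:,4]); return (l==i).astype(np.uint8),ce[i]
for c,bx,gb,rb in((A,(340,260,510,380),(425,262,455,290),(165,190,215,230)),(B,(165,270,335,410),(290,340,325,370),(330,140,380,180))):
    m,_=mask(c,lambda r,g,b:(r>175)&(g>175)&(b>175),bx)
    pts=max(cv2.findContours(m,0,1)[0],key=len)[:,0]
    W=np.array([ray(c,p,.03)[:2] for p in pts.astype(float)]);print('panel',cv2.minAreaRect((W*1000).astype(np.float32)))
    m,ce=mask(c,lambda r,g,b:(g>r+40)&(g>b+40),gb);print('mark',ray(c,ce,.034))
    m,ce=mask(c,lambda r,g,b:(r>g+60)&(r>b+60),rb);ys,xs=np.nonzero(m)
    print('red',ce,xs.min(),xs.max(),ys.min(),ys.max())
    # jar fit: bbox of projected lid
    t=np.linspace(0,2*np.pi,60)
    def res(p):
        P=np.concatenate([np.c_[p[0]+.03*np.cos(t),p[1]+.03*np.sin(t),0*t+z] for z in(.1,.125)]);q=proj(c,P)
        return [q[:,0].min()+q[:,0].max()-xs.min()-xs.max(), q[:,1].min()+q[:,1].max()-ys.min()-ys.max()]
    print('jar',least_squares(res,ray(c,ce,.112)[:2]).x)
    gx=(400,226,424,262) if c is A else (328,298,358,332)
    m,ce=mask(c,lambda r,g,b:(r<35)&(g<35)&(b<35),gx);ys,xs=np.nonzero(m);print('grip',ce,xs.min(),xs.max(),ys.min(),ys.max(),ray(c,ce,.064))
# carton outer corners, top of walls z=.055, read by eye
print('carton scene',[ray(A,p,.055)[:2].round(3) for p in((153,243),(241,288),(321,235))])
print('carton side',[ray(B,p,.055)[:2].round(3) for p in((285,213),(377,255),(437,205))])
print('white',[ray(A,p,.125)[:2].round(3) for p in((235,181),(279,198),(233,223),(190,202))])
print('white',[ray(B,p,.125)[:2].round(3) for p in((401,170),(370,195),(322,175),(355,155))])
E
python3 m.py
```

```text
panel ((581.1263427734375, 184.0869598388672), (152.76153564453125, 188.70957946777344), 6.683339595794678)
mark [0.49160663 0.18416384 0.034     ]
red [188.43605359 208.03410475] 172 207 194 223
jar [ 0.5883272 -0.2225449]
grip [411.16981132 244.16666667] 402 423 230 256 [0.46737562 0.12613857 0.064     ]Traceback (most recent call last):
  File "m.py", line 8, in <module>
    m,_=mask(c,lambda r,g,b:(r>175)&(g>175)&(b>175),bx)
        ~~~~^^^^^^^^^^^^^^^^^^^^^^^^^^^^^^^^^^^^^^^^^^^
  File "m.py", line 6, in mask
    m=(m&k).astype(np.uint8); n,l,st,ce=cv2.connectedComponentsWithStats(m); i=1+np.argmax(st[1:,4]); return (l==i).astype(np.uint8),ce[i]
                                                                                 ~~~~~~~~~^^^^^^^^^^
    return _wrapfunc(a, 'argmax', axis=axis, out=out, **kwds)
    return bound(*args, **kwds)
ValueError: attempt to get argmax of an empty sequence
```

```bash
sed -i 's/(r>175)&(g>175)&(b>175)/(r>(175 if c is A else 140))\&(g>(175 if c is A else 130))/' m.py; python3 m.py
```

```text
panel ((581.1263427734375, 184.0869598388672), (152.76153564453125, 188.70957946777344), 6.683339595794678)
mark [0.49160663 0.18416384 0.034     ]
red [188.43605359 208.03410475] 172 207 194 223
jar [ 0.5883272 -0.2225449]
grip [411.16981132 244.16666667] 402 423 230 256 [0.46737562 0.12613857 0.064     ]
panel ((580.09375, 183.81256103515625), (153.68580627441406, 188.29400634765625), 6.66829252243042)
mark [0.48915684 0.18384112 0.034     ]
red [355.26086957 153.31793478] 341 370 146 161
jar [ 0.59331137 -0.24163441]
grip [342.4459203  316.29222011] 332 352 302 331 [0.46253205 0.12485262 0.064     ]
carton scene [array([ 0.633, -0.276]), array([ 0.672, -0.079]), array([ 0.493, -0.027])]
carton side [array([ 0.664, -0.078]), array([ 0.469, -0.032]), array([ 0.417, -0.216])]
white [array([ 0.496, -0.191]), array([ 0.516, -0.093]), array([ 0.613, -0.122]), array([ 0.588, -0.22 ])]
white [array([ 0.486, -0.194]), array([ 0.507, -0.093]), array([ 0.608, -0.12 ]), array([ 0.583, -0.213])]
```

>>> arm_command(increments=[[[1,-1,0],0],[[1,-1,0],0],[[1,-1,0],0],[[1,-1,0],0],[[1,-1,0],0]], grip=1)

```text
t: 0.6
tool_pos: [0.3101, -0.3822, 0.2309]
eef_rot: [-179.9, -0.0, 24.9]
wrist_force: [-0.3, -1.3, -0.2]
opening: 0.0852
finger_force: 0.0
```

>>> arm_command(increments=[[[1,-1,0],0],[[1,-1,0],0],[[1,-1,0],0],[[1,-1,0],0]])

```text
t: 1.0
tool_pos: [0.3689, -0.2239, 0.2311]
eef_rot: [-179.9, -0.0, 24.8]
wrist_force: [0.2, -0.2, 0.3]
opening: 0.0854
finger_force: 0.0
```

>>> arm_command(increments=[[[1,-1,0],0],[[1,-1,0],0],[[1,-1,0],0],[[1,-1,0],0]])

```text
t: 1.4
tool_pos: [0.4287, -0.0648, 0.2314]
eef_rot: [-180.0, -0.1, 24.9]
wrist_force: [-0.3, -0.3, -0.1]
opening: 0.0855
finger_force: 0.0
```

>>> arm_command(increments=[[[0.93,-1,0],0.4],[[0.93,-1,0],0.4],[[0.93,-1,0],0.4],[[0.93,-1,0],0.4],[[0.93,-1,0],0.4]])

```text
t: 1.9
tool_pos: [0.4806, 0.0909, 0.2313]
eef_rot: [-180.0, -0.1, 6.9]
wrist_force: [-0.1, -0.5, -0.2]
opening: 0.0854
finger_force: 0.0
```

```bash
cat >> h.py <<'E'
def go(p,yaw):
    s=arm.get_state(); Rt=R.from_euler('xyz',s['eef_rot'],degrees=True); d=Rt.inv().apply(np.array(p)-s['tool_pos'])
    dy=(yaw-s['eef_rot'][2]+180)%360-180
    print('t',round(s['t'],2),'pos',s['tool_pos'].round(4),'rot',s['eef_rot'].round(2),'j',s['q'].round(0),'F',s['wrist_force'].round(1),'open',round(s['opening'],4),'ff',s['finger_force'])
    print('norm',(d/.12).round(3),'turn',round(-dy/45,3))
E
python3 -c "
from h import *
go([.464,.122,.15],6.7)"
```

```text
t 1.9 pos [0.4806 0.0909 0.2313] rot [-1.7995e+02 -9.0000e-02  6.9300e+00] j [  3.  11. 100.   0.  69.  86.] F [-0.1 -0.5 -0.2] open 0.0854 ff 0.0
norm [-0.108 -0.274  0.677] turn 0.005
```

>>> arm_command(increments=[[[-0.108,-0.274,0.3],0],[[-0.108,-0.274,0.5],0],[[-0.108,-0.274,0.5],0]])

```text
t: 2.2
tool_pos: [0.4592, 0.1185, 0.1685]
eef_rot: [180.0, 0.4, 6.8]
wrist_force: [-0.2, -0.5, 0.2]
opening: 0.0853
finger_force: 0.0
```

```bash
python3 -c "
from h import *
c=shot('wrist','w1')
go([.464,.122,.055],6.7)
print(proj(c,[[.464,.122,.0845],[.4576,.1802,.0845],[.4904,.184,.035]]))"
```

```text
t 2.25 pos [0.4609 0.1184 0.1702] rot [179.97   0.21   6.74] j [  6.  15. 106.  -0.  60.  89.] F [-0.3  0.4  0.6] open 0.0854 ff 0.0
norm [ 0.033 -0.028  0.96 ] turn 0.001
[[309.66102106 245.62097569]
 [208.05208369 244.77003943]
 [223.02322691 176.38795383]]
```

View pics/w1.png

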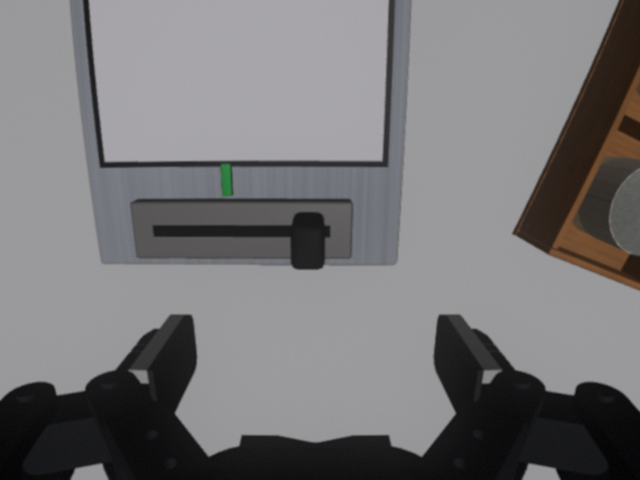

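The wrist view shows the grip top at about (308,248), close to where I predicted. The mark is at (227,180), a few pixels from its prediction.

>>> arm_command(increments=[[[0.033,-0.028,0.35],0],[[0.033,-0.028,0.7],0],[[0.033,-0.028,0.95],0],[[0.033,-0.028,0.95],0],[[0.033,-0.028,0.95],0]])

```text
t: 2.75
tool_pos: [0.4667, 0.1226, 0.0584]
eef_rot: [180.0, -0.1, 6.7]
wrist_force: [-0.2, 0.1, 0.5]
opening: 0.0856
finger_force: 0.0
```

>>> arm_command(increments=[[[0,0,0],0],[[0,0,0],0],[[0,0,0],0],[[0,0,0],0],[[0,0,0],0],[[0,0,0],0],[[0,0,0],0],[[0,0,0],0]], grip=0, grip_force=30)

```text
t: 3.55
tool_pos: [0.4657, 0.1235, 0.058]
eef_rot: [-180.0, -0.1, 6.7]
wrist_force: [-1.1, 0.3, 7.2]
opening: 0.0192
finger_force: 34.2
```

```bash
python3 -c "
from h import *
c=np.load('pics/w1.npz');m=ray(c,(227,180),.034);print('mark',m,'grip',ray(c,(308,248),.0845))
u=np.array([np.cos(np.radians(6.7)),np.sin(np.radians(6.7))]);v=np.array([-u[1],u[0]])
for q in (m[:2],[.4904,.184]): print('target', np.array(q)-.033*u)
go([.4572,.180,.055],6.7)"
```

```text
mark [0.48812551 0.18137852 0.034     ] grip [0.46247054 0.12278354 0.0845    ]
target [0.45535088 0.17752839]
target [0.45762537 0.18014987]
t 3.55 pos [0.4657 0.1235 0.058 ] rot [-1.80e+02 -5.00e-02  6.75e+00] j [  7.  25. 111.   0.  44.  90.] F [-1.1  0.3  7.2] open 0.0192 ff 34.208528995513916
norm [-0.015 -0.476  0.025] turn 0.001
```

>>> arm_command(increments=[[[0,-0.1,0],0],[[0,-0.2,0],0],[[0,-0.3,0],0],[[0,-0.4,0],0],[[0,-0.47,0],0],[[0,-0.47,0],0],[[0,-0.47,0],0]])

```text
t: 4.25
tool_pos: [0.4592, 0.1802, 0.058]
eef_rot: [-180.0, -0.1, 6.8]
wrist_force: [-0.7, 0.8, 6.5]
opening: 0.02
finger_force: 34.0
```

>>> arm_command(increments=[[[0,0,0],0],[[0,0,0],0],[[0,0,0],0],[[0,0,0],0],[[0,0,0],0],[[0,0,0],0],[[0,0,0],0]], grip=1)

```text
t: 4.95
tool_pos: [0.4587, 0.1793, 0.0573]
eef_rot: [-180.0, 0.0, 6.7]
wrist_force: [-0.2, -0.1, -0.1]
opening: 0.0855
finger_force: 0.0
```

>>> arm_command(increments=[[[0,0,-0.3],0],[[0,0,-0.6],0],[[0,0,-1],0],[[0,0,-1],0],[[0,0,-1],0]])

```text
t: 5.45
tool_pos: [0.4596, 0.1796, 0.1786]
eef_rot: [-180.0, -0.2, 6.7]
wrist_force: [-0.2, -0.4, -0.3]
opening: 0.0851
finger_force: 0.0
```

```bash
python3 -c "
from h import *
c=shot('wrist','w2')
go([.588,-.215,.23],96.7)"
```

```text
t 5.5 pos [0.4584 0.1793 0.1773] rot [-1.7999e+02 -1.0000e-02  6.7400e+00] j [ 13.  15. 103.   0.  61.  97.] F [-0.3 -0.7 -1.2] open 0.0853 ff 0.0
norm [ 0.687  3.39  -0.439] turn -1.999
```

View pics/w2.png

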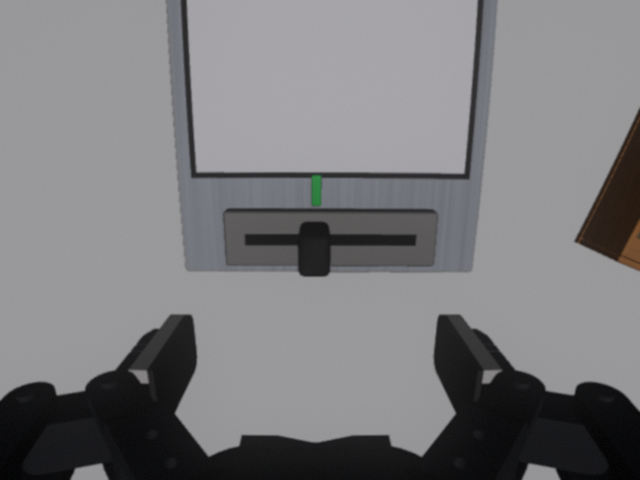

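The dimmer is in line: grip column about 314, mark about 316. Next is the jar.

>>> arm_command(increments=[[[0.2,0.3,-0.3],0],[[0.35,0.6,-0.44],0],[[0.35,1,-0.44],0],[[0.35,1,-0.44],0]])

```text
t: 5.9
tool_pos: [0.5152, 0.0602, 0.229]
eef_rot: [179.9, 0.1, 6.5]
wrist_force: [0.2, -0.3, -0.3]
opening: 0.0853
finger_force: 0.0
```

>>> arm_command(increments=[[[0.35,1,0],0],[[0.35,1,0],0],[[0.35,1,0],0],[[0.35,1,0],0]])

```text
t: 6.3
tool_pos: [0.5708, -0.0517, 0.2278]
eef_rot: [-180.0, 0.1, 6.6]
wrist_force: [-0.7, 1.1, 0.1]
opening: 0.0855
finger_force: 0.0
```

>>> arm_command(increments=[[[0,0.8,0],-0.19],[[0,0.8,0],-0.38],[[0,0.8,0],-0.57],[[0,0.8,0],-0.76],[[0,0.8,0],-0.95],[[0,0.8,0],-1],[[0,0.8,0],-1]])

```text
t: 7.0
tool_pos: [0.5802, -0.1425, 0.2283]
eef_rot: [-179.8, 0.0, 51.8]
wrist_force: [0.4, -0.2, 0.3]
opening: 0.0853
finger_force: 0.0
```

>>> arm_command(increments=[[[0,0,0],-0.19],[[0,0,0],-0.38],[[0,0,0],-0.57],[[0,0,0],-0.76],[[0,0,0],-0.95],[[0,0,0],-1],[[0,0,0],-1]])

```text
t: 7.7
tool_pos: [0.5808, -0.1431, 0.229]
eef_rot: [-179.9, -0.1, 96.7]
wrist_force: [-0.1, -0.4, 0.3]
opening: 0.0854
finger_force: 0.0
```

```bash
python3 -c "
from h import *
c=shot('wrist','w3')
go([.588,-.216,.23],96.7)
print(proj(c,[[.588,-.216,.125]]))"
```

```text
t 7.75 pos [ 0.5809 -0.1433  0.2292] rot [-1.799e+02 -7.000e-02  9.665e+01] j [-20.  21.  87.   0.  73. -27.] F [ 0.2 -0.1 -0.3] open 0.0857 ff 0.0
norm [-0.608 -0.011 -0.008] turn -0.001
[[313.0996364  349.19950434]]
```

View pics/w3.png

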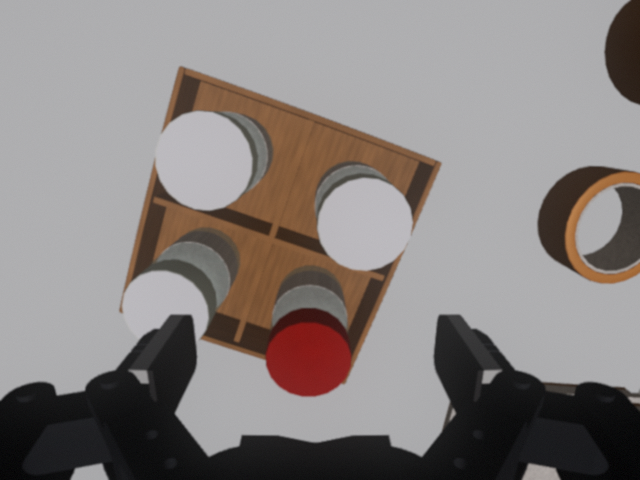

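The red lid's top is centred near (308,353). The nearest white lid, at (168,305), is clear of the finger path.

```bash
python3 -c "
from h import *
c=np.load('pics/w3.npz');p=ray(c,(308.5,353),.125);print(p)
go([(p[0]+.587)/2,(p[1]-.216)/2,.094],96.7)"
```

```text
[ 0.58523262 -0.21929499  0.125     ]
t 7.75 pos [ 0.5809 -0.1433  0.2292] rot [-1.799e+02 -7.000e-02  9.665e+01] j [-20.  21.  87.   0.  73. -27.] F [ 0.2 -0.1 -0.3] open 0.0857 ff 0.0
norm [-0.622 -0.026  1.126] turn -0.001
```

>>> arm_command(increments=[[[-0.3,-0.02,0],0],[[-0.62,-0.025,0],0],[[-0.62,-0.025,0],0],[[-0.62,-0.025,0.2],0],[[-0.62,-0.025,0.4],0],[[-0.62,-0.025,0.6],0],[[-0.62,-0.025,0.6],0]])

```text
t: 8.45
tool_pos: [0.5844, -0.2165, 0.1544]
eef_rot: [-179.6, -0.3, 96.7]
wrist_force: [-0.6, -0.3, -1.0]
opening: 0.0853
finger_force: 0.0
```

>>> arm_command(increments=[[[0,0,0.15],0],[[0,0,0.3],0],[[0,0,0.45],0],[[0,0,0.53],0],[[0,0,0.53],0],[[0,0,0.53],0]])

```text
t: 9.05
tool_pos: [0.5878, -0.2187, 0.0953]
eef_rot: [180.0, 0.0, 96.7]
wrist_force: [0.6, 1.1, 0.5]
opening: 0.0854
finger_force: 0.0
```

>>> arm_command(increments=[[[0,0,0],0],[[0,0,0],0],[[0,0,0],0],[[0,0,0],0],[[0,0,0],0],[[0,0,0],0]], grip=0, grip_force=50)

```text
t: 9.65
tool_pos: [0.5877, -0.2191, 0.0959]
eef_rot: [179.9, 0.1, 96.7]
wrist_force: [-2.0, 0.5, 4.9]
opening: 0.0587
finger_force: 52.6
```

>>> arm_command(increments=[[[0,0,-0.1],0],[[0,0,-0.2],0],[[0,0,-0.4],0],[[0,0,-0.6],0],[[0,0,-0.8],0],[[0,0,-1],0],[[0,0,-1],0],[[0,0,-1],0]])

```text
t: 10.45
tool_pos: [0.5875, -0.2188, 0.2151]
eef_rot: [179.9, 0.0, 96.7]
wrist_force: [-0.2, 0.5, -3.8]
opening: 0.0585
finger_force: 54.6
```

```bash
python3 -c "
from h import *
c=shot('scene','s2')
go([.60,.0,.14],96.7)"
```

```text
t 10.5 pos [ 0.5867 -0.2184  0.2139] rot [-1.7995e+02 -4.0000e-02  9.6740e+01] j [-27.  24.  84.   0.  72. -33.] F [ 0.1  1.1 -3.1] open 0.0582 ff 54.56454277038574
norm [1.794 0.324 0.617] turn 0.001
```

View pics/s2.png

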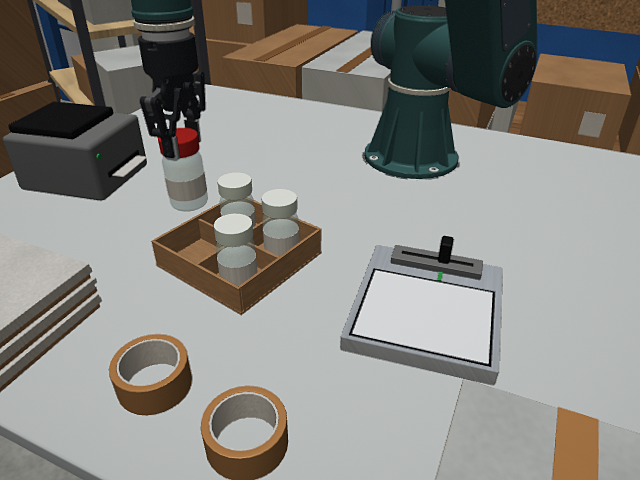

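The red jar is held upright above the carton and the white jars are undisturbed. The moves can't tilt the tool, so I'll pivot the jar in the fingers by pushing its foot against the light box's -y edge.

>>> arm_command(increments=[[[0,0,-0.3],0],[[0,0,-0.5],0],[[0.2,0.1,-0.5],0],[[0.5,0.2,-0.5],0],[[0.8,0.25,-0.5],0],[[1,0.32,-0.5],0],[[1,0.32,-0.5],0]])

```text
t: 11.2
tool_pos: [0.6106, -0.0912, 0.2724]
eef_rot: [-179.8, -0.2, 96.9]
wrist_force: [-0.1, -0.9, -3.0]
opening: 0.0587
finger_force: 55.2
```

>>> arm_command(increments=[[[0.3,0,0],0],[[0.6,0,0],0],[[0.83,0,0],0],[[0.83,0,0],0],[[0.83,0,0.3],0],[[0.83,0,0.6],0],[[0.83,0,0.9],0],[[0.83,0,0.9],0]])

```text
t: 12.0
tool_pos: [0.5948, 0.0032, 0.1606]
eef_rot: [-179.3, -0.1, 96.7]
wrist_force: [-2.1, 0.8, -2.9]
opening: 0.0587
finger_force: 55.2
```

```bash
python3 -c "
from h import *
go([.602,.006,.1015],96.7)"
```

```text
t 12.0 pos [0.5948 0.0032 0.1606] rot [-1.7931e+02 -1.3000e-01  9.6700e+01] j [ -6.  25.  91.  -0.  65. -13.] F [-2.1  0.8 -2.9] open 0.0587 ff 55.241678953170776
norm [0.015 0.069 0.491] turn 0.0
```

>>> arm_command(increments=[[[0,0.05,0.2],0],[[0,0.05,0.4],0],[[0,0.05,0.49],0],[[0,0.05,0.49],0],[[0,0.05,0.49],0]], grip_force=40)

```text
t: 12.5
tool_pos: [0.6063, 0.0042, 0.1088]
eef_rot: [179.9, 0.0, 96.7]
wrist_force: [0.6, 0.6, -1.2]
opening: 0.0587
finger_force: 55.5
```

>>> arm_command(increments=[[[0.15,0,0],0],[[0.3,0,0],0],[[0.36,0,0],0],[[0.42,0,0],0],[[0.48,0,0],0],[[0.54,0,0],0],[[0.6,0,0],0],[[0.6,0,0],0]])

```text
t: 13.3
tool_pos: [0.5972, 0.0769, 0.1078]
eef_rot: [180.0, -0.0, 96.8]
wrist_force: [0.6, -2.6, 0.7]
opening: 0.0588
finger_force: 51.6
```

```bash
python3 -c "
from h import *
c=shot('side','d2')
go([.602,.006,.1015],96.7)"
```

```text
t 13.35 pos [0.5973 0.0765 0.1078] rot [ 1.7999e+02 -2.0000e-02  9.6760e+01] j [ 1. 28. 94.  0. 58. -6.] F [-0.1 -3.1  0.8] open 0.0589 ff 51.5663480758667
norm [-0.588 -0.03   0.052] turn 0.001
```

View pics/d2.png

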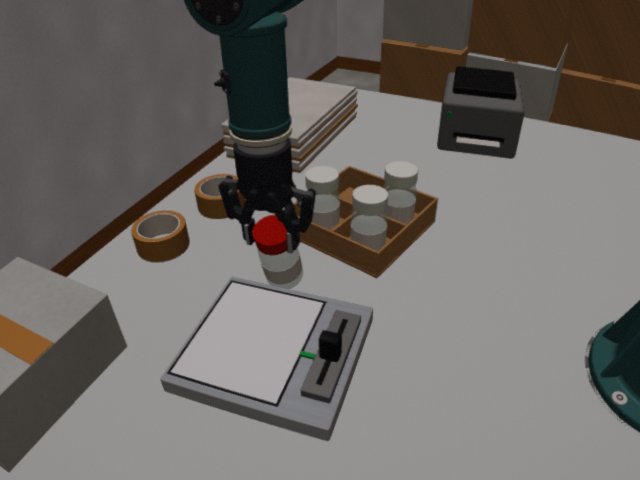

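The jar is pivoting as intended: it is tilted about 20° with its foot against the edge.

>>> arm_command(increments=[[[0.05,0,0.03],0],[[0.1,0,0.05],0],[[0.15,0,0.06],0],[[0.2,0,0.06],0],[[0.25,0,0.06],0],[[0.3,0,0.06],0],[[0.35,0,0.06],0],[[0.4,0,0.06],0],[[0.44,0,0.06],0],[[0.44,0,0.06],0]])

```text
t: 14.35
tool_pos: [0.5909, 0.1295, 0.1007]
eef_rot: [180.0, -0.0, 96.8]
wrist_force: [-0.7, -1.1, -0.5]
opening: 0.0581
finger_force: 43.3
```

>>> arm_command(increments=[[[0,0,0],0],[[0,0,0],0],[[0,0,0],0],[[0,0,0],0]], grip_force=110)

```text
t: 14.75
tool_pos: [0.5912, 0.1284, 0.1007]
eef_rot: [180.0, -0.0, 96.7]
wrist_force: [0.3, -2.3, 1.4]
opening: 0.0566
finger_force: 116.1
```

>>> arm_command(increments=[[[0,0,-0.1],0],[[0,0,-0.2],0],[[0,0,-0.3],0],[[0,0,-0.45],0],[[0,0,-0.6],0],[[0,0,-0.75],0],[[0,0,-0.75],0],[[0,0,-0.75],0]])

```text
t: 15.55
tool_pos: [0.5912, 0.1287, 0.1912]
eef_rot: [179.9, -0.0, 96.7]
wrist_force: [-0.1, 0.3, -3.1]
opening: 0.0562
finger_force: 116.9
```

```bash
python3 -c "
from h import *
c=shot('side','d3');shot('scene','s3')
go([.577,.217,.195],96.7)"
python3 -c "
import cv2,numpy as np
a=cv2.imread('pics/d3.png')[80:440,120:440];b=cv2.imread('pics/s3.png')[80:440,250:570]
cv2.imwrite('pics/c3.png',np.hstack([a,b]))"
```

```text
t 15.65 pos [0.5902 0.1285 0.1898] rot [-1.7992e+02 -1.0000e-02  9.6740e+01] j [ 6. 23. 89.  0. 68. -1.] F [-0.8  0.5 -2.4] open 0.0563 ff 116.92786574363708
norm [ 0.745 -0.023 -0.043] turn 0.001
```

View pics/c3.png

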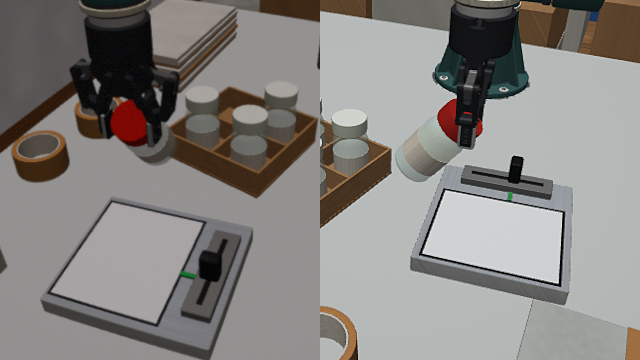

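The jar stays tipped at roughly 45° after lifting. Next I move it over the panel's middle.

>>> arm_command(increments=[[[0.15,0,-0.04],0],[[0.3,0,-0.04],0],[[0.45,0,-0.04],0],[[0.6,0,-0.04],0],[[0.7,-0.02,-0.04],0],[[0.745,-0.02,-0.04],0],[[0.745,-0.02,-0.04],0],[[0.745,-0.02,-0.04],0]])

```text
t: 16.45
tool_pos: [0.5781, 0.2168, 0.1953]
eef_rot: [-180.0, 0.0, 96.8]
wrist_force: [-0.1, -1.0, -2.2]
opening: 0.0565
finger_force: 117.1
```

>>> arm_command(increments=[[[0,0,0],0],[[0,0,0],0],[[0,0,0],0],[[0,0,0],0],[[0,0,0],0],[[0,0,0],0],[[0,0,0],0],[[0,0,0],0],[[0,0,0],0],[[0,0,0],0]])

```text
t: 17.45
tool_pos: [0.5781, 0.2171, 0.1953]
eef_rot: [-180.0, -0.0, 96.7]
wrist_force: [-0.1, -0.4, -3.1]
opening: 0.0565
finger_force: 117.1
```

```bash
python3 -c "
from h import *
a=shot('scene','s4')
go([.577,.217,.195],96.7)
s=arm.get_state();G=s['tool_pos']+[0,0,.0187];v=np.array([-.117,.993,0])
for th in (35,45,55):
  t=np.radians(th);ax=v*np.sin(t)+np.array([0,0,np.cos(t)]);print(th,'mid',G-.05*ax,proj(a,[G+.0125*ax,G-.05*ax,G-.11*ax]).round(0).tolist())
cv2.imwrite('pics/c4.png',cv2.resize(a['frame'][60:420,260:580,::-1],None,fx=1.6,fy=1.6))"
```

```text
t 17.5 pos [0.5781 0.2171 0.1953] rot [ 1.800e+02 -1.000e-02  9.674e+01] j [14. 24. 87.  0. 69.  7.] F [ 0.1 -0.8 -2.6] open 0.0566 ff 117.12462186813354
norm [ 0.    -0.009  0.003] turn 0.001
35 mid [0.5814665  0.18859623 0.17308457] [[477.0, 205.0], [442.0, 233.0], [413.0, 258.0]]
45 mid [0.58224765 0.18196645 0.17868683] [[478.0, 206.0], [438.0, 229.0], [403.0, 249.0]]
55 mid [0.58290312 0.1764034  0.18536335] [[479.0, 207.0], [434.0, 224.0], [395.0, 239.0]]
```

View pics/c4.png

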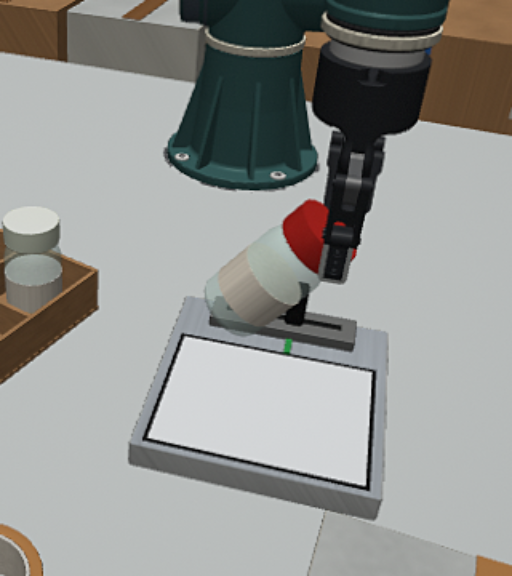

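The jar is tipped roughly 40–45° (foot near full-image (402,254), 45° predicted (403,249)) over the panel. I'll check for creep, then hand in.

>>> arm_command(increments=[[[0,0,0],0],[[0,0,0],0],[[0,0,0],0],[[0,0,0],0],[[0,0,0],0],[[0,0,0],0],[[0,0,0],0],[[0,0,0],0],[[0,0,0],0],[[0,0,0],0]])

```text
t: 18.5
tool_pos: [0.5781, 0.217, 0.1953]
eef_rot: [-180.0, -0.0, 96.7]
wrist_force: [-0.7, -0.2, -3.3]
opening: 0.0567
finger_force: 117.1
```

```bash
python3 -c "
from h import *
a=np.load('pics/s4.npz')['frame'].astype(int);b=shot('scene','s5')['frame'].astype(int)
d=abs(a-b).max(2)[150:300,370:520];n=(d>25).sum();print('changed px',n)
if n<40: print(arm.hand_in())"
```

```text
changed px 18
the job is handed in; nothing more can be done
None
```

I handed the job in at about 18.6 s; it returned no verdict. By my estimates, the dimmer is within about 2 mm of the mark, and the red-lidded jar is held still over the panel's middle, tipped about 40–45° with its middle about 15 cm up. The white-lidded jars stood upright in the carton in every picture I looked at.

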